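Run the blowpipe rest out to its end stop

ROBOT

A 6-joint arm with a two-finger parallel gripper is mounted at the origin on the work surface. World frame = base frame: x ahead of the robot, y to its left, z up, the work surface at z = 0. Lengths are in m, angles in rad, forces in N, time in s.
With the tool pointing down it reaches from about 0.3 to 0.825 m from the base axis. Payload 5.4 kg.
Tool frame: the origin (TCP) lies midway between the tips of the shut fingers; the grasp point (between the pads) lies 19 mm behind it; z points along the fingers, y is the line along which they close (so a half turn about z gives the same grasp; the last joint's range is limited). The gripper opens to 92 mm and grips with 3 to 60 N. Pads are 20 mm wide; open, the fingers measure 128 mm over their backs; the gripper's body (75 mm by 189 mm) begins 69 mm behind the grasp point.
Start: joints at [0.951, 0.158, 1.597, -0, 1.386, -0.21], TCP at [0.229, 0.527, 0.215] pointing down, gripper open.
Joint ranges: [-2.91, 2.91], [-0.94, 2.29], [0.18, 2.7], [-1.29, 4.43], [0.17, 2.64], [-3, 3]. Speed limits (rad/s): [2.57, 2.57, 3.14, 3.14, 3.14, 3.14].

INTERFACE

Orientations are given as [roll, pitch, yaw] about the fixed x, y, z axes, in that order (R = Rz(yaw) Ry(pitch) Rx(roll)).
In Python, from station import state, viewer, manip, models gives the robot as it stands.
- The arm moves only by the tool carry_out, never from a script. Its argument "deltas" is a list of rows, each a list of 7 numbers: the opening, from -1 (shut) to 1 (fully open), then the shift along the world's x, y, z in mm, then the turn, a rotation vector about the world's x, y, z in rad. In form: [[grip, x, y, z, rx, ry, rz], ...]. A call has 1 to 8 rows; each row shifts and turns the commanded pose from where the row before left it; what a row does not reach is not made up. A row lasts 1/12 s, in which the tool goes at most 41.7 mm and 7.16 degrees, less where a joint would pass 70% of its speed; a pose out of reach is approached as far as the arm can. A call with a gripper value outside its range is refused whole. The fingers move at their own pace and stop on an object; "force" is the grip in N (left out, the last holds). Time passes only in rows, so rows that do not move let the fingers close. It gives the time, the measured TCP pose, the force, the opening and the grip force at its end, in the units of the state.
- state(): the state, without advancing time (a new reading comes with each control period).
- viewer.get_image(name): name is "scene" or "side" or "wrist"; returns a dict with "image" (384x512x3 uint8, red, green, blue), "range_z" (384x512 float32, m along the optical axis (not along the pixel's ray), 0 where there is no reading), "K" (3x3 intrinsics, pixels), "R" (3x3) and "t" (3): a world point X has camera coordinates R X + t. Camera axes: x right, y down, z forward; pixel columns grow to the right and rows downward; lengths in m; the calibration is good to about 2 mm. The wrist camera is an equidistant fisheye: a pixel r from the principal point sees the ray r / f radians off the axis. A picture is of the moment at which its call begins.
- manip.job_done(): hands the job in; it is judged then, once.
Trained networks look in the newest picture that a camera, given by its name, has taken for a name from the list of things; names that differ only in an ending like _2 or _b are one class to them, and where a whole thing is asked for, a point or a joint stands for the part that bears it (a point fixed in the world has none). Each returns a list of dicts, best first, with "p" (0 to 1); they miss things now and then, are a little off and sometimes report something else, mostly with a low value. They report only what shows in the picture. A call takes as long as a camera call.
- models.outline_of(target, camera): "mask" (384x512 bool, what is visible of it) and "xy" ([column, row] in pixels, amid what is visible of it).
The state is a dict: "time_s": time; "joint_positions": joint angles; "qvel": joint speeds; "joint_efforts": joint torques, N m; "tool_pos": TCP position; "tool_rot": TCP orientation; "contact_force": force on the tool from outside, world axes, zero at the start; "wrist_torque": the same for the moment, N m; "gripper_width": opening from 0.0 (shut) to 1.0 (fully open); "finger_force": force on a finger pad.
Only numpy, scipy, OpenCV 4.12 (cv2) and the standard library are available. Lean on these libraries where they do the work, as an engineer would, in place of code of your own. Each camera call takes 0.05 s, during which the arm holds its last target. There are 200 camera calls.

TASK

On the glassblower's bench, press the red locking button on top of the green pipe-rest carriage with the fingertips and keep it fully down while you push the carriage along its rail all the way to the yellow end stop. Only then let go, so that the button springs up and locks the carriage there. Nothing needs to be grasped; leave the loose things around the rail where they stand.

Things in the scene. Friction and masses are not known exactly. Their poses are not given: they have to be found in the camera images.
- rail: Slide rail bolted to the bench (fixed, its place and yaw differ every time): grey base plate 120 x 370 mm with two steel guide bars. Origin: centre of its underside on the bench top. Its y axis runs along the rail, from the plain grey end (low tail bar, y = -172 mm) towards the yellow end stop (y = +162 mm); the carriage slides along +y. z is up.
- pipe_rest (a joint): Position of the green carriage along the rail in m: 0 = tail end, 0.160 = against the yellow end stop; starts between about 0 and 0.05. With the button down it slides easily (about 0.3 N friction plus 8 N s/m drag). With the button up a hidden rack of teeth, pitch 16 mm, locks it, with some 4 mm of play either way; let go short of the stop, it locks there or at the next tooth.
- rest_block (a point): Centre of the top of the green carriage's block, 100 mm across the rail, 130 mm along it, top 52 mm above the bench; it cannot leave the rail. Towards its tail end it carries a dark yoke with two steel rollers, 93 mm above the bench at the highest, 58 to 83 mm behind the button's centre. At full travel the block's front touches the stop.
- lock_button (a joint): How far the locking button is pressed, in m: 0 = up (locked), 0.009 = fully down. Sprung: about 2 N to start, 7 N fully down. The carriage is free when it is pressed more than 6 mm. It springs up by itself when let go; if it stands over a rack tooth it stays up to about 6 mm low and snaps up when the carriage has moved a few mm.
- button_top (a point): Centre of the top face of the red button, a pad 40 x 40 mm that moves with the carriage; with the button up it is 66 mm above the bench (57 mm fully down). Its axes are parallel to the rail's (y along the travel).
- ledge (a point): On the push ledge, a green wall across the carriage directly ahead (rail +y) of the button: centre of its upright face towards the button. The wall is 66 mm wide, 10 mm thick, its top 81 mm above the bench (15 mm above the raised button); the face is 24 mm ahead of the button's centre. A fingertip on the button can push forward against it.
- stop_face (a point): Centre of the yellow end stop's face towards the carriage (stop 100 mm wide, top 70 mm above the bench); fixed to the rail, 149 mm ahead of its origin. At full travel the button's centre is 40 mm and the push ledge's far face 6 mm before this face.
- wax_tin: Bystander: brass-coloured tin with a white lid, 66 mm diameter, 70 mm tall, loose. Origin: centre of its underside.
- paperweight: Bystander: green glass paperweight, 68 mm diameter, 52 mm tall, loose. Origin: centre of its underside.
- frit_jar: Bystander: amber glass jar with a steel cap, 60 mm diameter, 85 mm tall, loose. Origin: centre of its underside.
- block: Bystander: wooden shaping block 50 x 100 x 28 mm, loose. Origin: centre of its underside.

How it is judged:
On the way, in this order (a step that is already met when the one before it is completed fails the run):
1. the fingers press the locking button down while the carriage is still near its start (value of joint lock_button above 0.006 m and value of joint pipe_rest below 0.08 m and contact force between the fingers and rail above 1 N), for 0.1 s.
2. the carriage reaches the end stop with the button still held down (value of joint pipe_rest above 0.156 m and value of joint lock_button above 0.0045 m), for 0.1 s.
At the end, for the whole second after the job is handed in: The carriage stands within 4 mm of its end stop and at rest, the button has sprung up to within 1.5 mm of its top position so that the carriage is locked there, and every bystander is within 20 mm of its starting place (value of joint pipe_rest above 0.156 m and value of joint lock_button below 0.0015 m and velocity of joint pipe_rest between -0.01 and 0.01 m/s and distance of each of wax_tin, frit_jar, paperweight, block from where it was at the start of the episode below 0.02 m); the robot touches nothing.
It fails at once if a bystander is knocked away, carried or lifted (moved more than 20 mm) (distance of any of wax_tin, frit_jar, paperweight, block from where it was at the start of the episode above 0.02 m).
It fails at once if the button is let up on the way, between the start and the end stop (value of joint pipe_rest between 0.07 and 0.148 m and value of joint lock_button below 0.002 m).
It also fails if it takes over 40 s, if anything falls off the work surface, if the arm or the gripper's body presses on something with over 40 N, if the wrist force passes 120 N, or if a joint passes its speed limit or range.

## Working session

There is one attempt and no reset: what is moved stays moved. The work goes in short steps, Python scripts to look and compute and a tool call to move; the robot and the scene stay as the last step left them, time stands still between calls to the robot, and variables do not carry over. Pictures are saved under pics/ and viewed, at most 10 in all, crops included, and the job is handed in when it is done.

Besides the shell and the picture viewer there is one more tool, called in YAML: its name, and indented under it one key for each argument. carry_out: Moves the arm, as the interface text tells. Its arguments: {"type":"object","properties":{"deltas":{"type":"array","items":{"type":"array","items":{"type":"number"}}},"force":{"type":"number"}},"required":["deltas"]}

```bash
mkdir -p pics; cat > h.py <<'E'
import numpy as np, cv2
from station import state, viewer, manip, models
def cloud(d):
    z=d["range_z"]; v,u=np.indices(z.shape); K=d["K"]
    P=np.stack([(u-K[0,2])/K[0,0]*z,(v-K[1,2])/K[1,1]*z,z],-1)
    return (P-d["t"])@d["R"]   # R^T (P-t)
E
python3 - <<'E'
from h import *
s=state(); print({k:np.round(v,3) for k,v in s.items()})
ims=[]
for c in ("scene","side"):
    d=viewer.get_image(c); W=cloud(d); ims.append(d["image"])
    np.savez(c+".npz",W=W,**d)
    for n in ("lock_button","ledge","stop_face","rest_block","rail","wax_tin","paperweight","frit_jar","block"):
        for r in models.outline_of(n,c)[:1]:
            m=r["mask"]&(d["range_z"]>0)
            if m.sum(): print(c,n,round(r["p"],2),np.round(r["xy"]),m.sum(),np.round(np.median(W[m],0),3),np.round(np.percentile(W[m],97,axis=0),3),np.round(np.percentile(W[m],3,axis=0),3))
for c,i in zip("ab",ims): cv2.imwrite(f"pics/{c}.png",i[...,::-1])
E
```

```text
{'time_s': np.float64(0.0), 'joint_positions': array([ 0.951,  0.159,  1.598, -0.   ,  1.386, -0.21 ]), 'qvel': array([-0.001, -0.001,  0.001,  0.002, -0.   , -0.001]), 'joint_efforts': array([-0.0000e+00, -3.8555e+01, -3.2212e+01,  7.0000e-02,  3.8000e-02,
       -0.0000e+00]), 'tool_pos': array([0.229, 0.527, 0.214]), 'tool_rot': array([-3.14 , -0.   ,  2.732]), 'contact_force': array([ 0.066, -0.466,  0.049]), 'wrist_torque': array([ 0.007,  0.05 , -0.041]), 'finger_force': np.float64(0.0), 'gripper_width': np.float64(0.997)}
scene lock_button 0.92 [264. 197.] 403 [0.596 0.061 0.067] [0.611 0.084 0.069] [0.573 0.044 0.057]
scene ledge 0.65 [249. 207.] 3416 [0.613 0.017 0.061] [0.649 0.099 0.092] [ 0.554 -0.025  0.041]
scene stop_face 0.56 [255. 217.] 10509 [0.614 0.025 0.033] [0.665 0.243 0.087] [ 0.532 -0.096  0.006]
scene rest_block 0.88 [252. 206.] 3542 [0.613 0.015 0.06 ] [0.65  0.099 0.092] [ 0.552 -0.025  0.039]
scene rail 0.83 [258. 216.] 10313 [0.614 0.026 0.033] [0.665 0.242 0.087] [ 0.533 -0.096  0.007]
scene wax_tin 0.71 [176. 209.] 1603 [ 0.518 -0.07   0.053] [ 0.528 -
[... 515 characters left out ...]
  0.04 ]
side stop_face 0.85 [225. 250.] 11565 [0.565 0.118 0.033] [0.632 0.258 0.085] [ 0.507 -0.084  0.01 ]
side rest_block 0.87 [251. 206.] 3641 [0.582 0.044 0.055] [0.641 0.106 0.092] [ 0.539 -0.018  0.034]
side rail 0.74 [226. 247.] 11518 [0.565 0.118 0.033] [0.632 0.258 0.085] [ 0.507 -0.084  0.01 ]
side wax_tin 0.87 [326. 211.] 1451 [ 0.485 -0.045  0.06 ] [ 0.517 -0.031  0.073] [ 0.462 -0.084  0.009]
side paperweight 0.8 [276. 300.] 1425 [0.428 0.159 0.041] [0.459 0.179 0.052] [0.405 0.129 0.02 ]
side frit_jar 0.68 [143. 226.] 1636 [0.694 0.198 0.06 ] [0.731 0.219 0.088] [0.683 0.168 0.008]
side block 0.74 [198. 186.] 1089 [0.734 0.042 0.029] [0.766 0.082 0.033] [ 0.718 -0.012  0.007]
```

View pics/a.png

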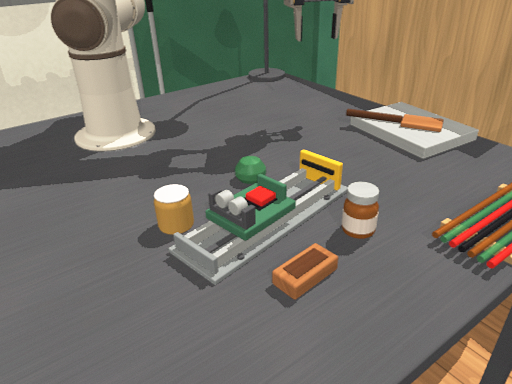

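View pics/b.png

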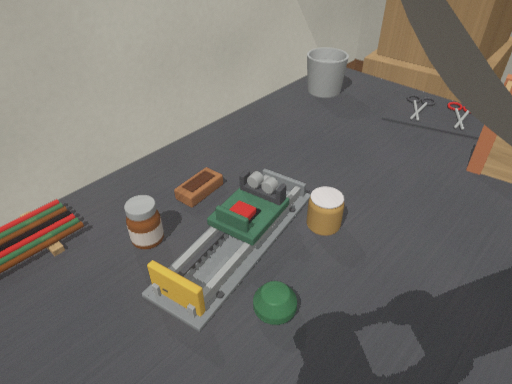

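```bash
python3 - <<'E'
from h import *
A=[]
for c in("scene","side"):
    f=np.load(c+".npz"); W=f["W"]; I=cv2.cvtColor(f["image"],cv2.COLOR_RGB2HSV); h,s,v=[I[...,i].astype(int) for i in range(3)]
    ok=(f["range_z"]>0)&(W[...,0]>.48)&(W[...,0]<.70)&(W[...,1]>-.15)&(W[...,1]<.3)
    r=ok&((h<6)|(h>173))&(s>150)&(W[...,2]>.06)&(W[...,2]<.074)
    y=ok&(h>18)&(h<34)&(s>130)&(W[...,2]>.062)&(W[...,2]<.076)
    g=ok&(h>35)&(h<95)&(s>70)&(W[...,2]>.074)&(W[...,2]<.087)
    for n,m in(("red",r),("yel",y),("ledge",g)):
        P=W[m][:,:2].astype(np.float32)
        if len(P)>5: print(c,n,len(P),cv2.minAreaRect(P),np.median(W[m],0))
    # steel bars / rail base: longest direction of points
    b=ok&(W[...,2]>.005)&(W[...,2]<.04)
    P=W[b][:,:2].astype(np.float32); print(c,"all",cv2.minAreaRect(P))
E
```

```text
scene red 338 ((0.5900474190711975, 0.0641789585351944), (0.04136915132403374, 0.03828053176403046), 10.456961631774902) [0.59390029 0.0618245  0.06717625]
scene yel 303 ((0.520817220211029, 0.10691958665847778), (0.3316952586174011, 0.09556884318590164), 74.42427825927734) [0.56174053 0.23934552 0.06993782]
scene ledge 180 ((0.6132429242134094, 0.07012610137462616), (0.049431901425123215, 0.11612361669540405), 51.32508087158203) [0.58761291 0.09159934 0.08018587]
scene all ((0.5957303047180176, 0.0810655951499939), (0.38456279039382935, 0.19421666860580444), 85.56867980957031)
side red 250 ((0.5868673920631409, 0.06189974397420883), (0.03711117431521416, 0.03084258921444416), 10.489834785461426) [0.58458482 0.06074022 0.06774454]
side yel 622 ((0.5158014297485352, 0.12121500074863434), (0.30863261222839355, 0.08975256979465485), 71.9893569946289) [0.55031658 0.242046   0.07098778]
side ledge 209 ((0.5814317464828491, 0.09289160370826721), (0.06385200470685959, 0.010832124389708042), 9.299579620361328) [0.58184187 0.09514851 0.08130943]
side all ((0.5895379781723022, 0.07181110978126526), (0.4305267333984375, 0.20997926592826843), 87.638671875)
```

The scene view shows the red button at (262,196), the stop at (320,168), the tail at (200,250), and the bystanders clear of the rail. The side view matches it: button (243,209), stop (176,288). Next I'll refine yaw and stop distance.

```bash
python3 - <<'E'
from h import *
for c in("scene","side"):
    f=np.load(c+".npz"); W=f["W"]; I=cv2.cvtColor(f["image"],cv2.COLOR_RGB2HSV); h,s,v=[I[...,i].astype(int) for i in range(3)]
    ok=(f["range_z"]>0)&(W[...,0]>.48)&(W[...,0]<.64)&(W[...,1]>.19)&(W[...,1]<.3)
    P=W[ok&(h>15)&(h<36)&(s>120)&(W[...,2]>.02)]
    print(c,len(P),cv2.minAreaRect(P[:,:2].astype(np.float32)),P[:,2].max())
    for yaw in (9,10,11):
        a=np.radians(yaw); ey=np.array([-np.sin(a),np.cos(a)]); ex=np.array([np.cos(a),np.sin(a)])
        Q=P[:,:2]-[.589,.063]; print(yaw,np.percentile(Q@ey,[2,10,50,90,98]).round(4),np.percentile(Q@ex,[1,50,99]).round(4))
    G=W[(W[...,2]>.077)&(W[...,2]<.086)&(h>35)&(h<95)&(s>60)&(W[...,1]>.07)&(W[...,1]<.13)&(W[...,0]>.5)&(W[...,0]<.66)]
    print("ledge",len(G),cv2.minAreaRect(G[:,:2].astype(np.float32)))
E
```

```text
scene 828 ((0.5594768524169922, 0.23212283849716187), (0.10175523906946182, 0.03709711134433746), 7.992926597595215) 0.07396623748156365
9 [0.1719 0.1739 0.1762 0.1824 0.1868] [-0.0516  0.0026  0.0467]
10 [0.1718 0.1742 0.1761 0.1821 0.1864] [-0.0486  0.0057  0.0498]
11 [0.1716 0.1741 0.176  0.1817 0.1863] [-0.0455  0.0087  0.053 ]
ledge 143 ((0.5848748087882996, 0.09289711713790894), (0.06454022973775864, 0.010017525404691696), 6.443788528442383)
side 1371 ((0.5553308725357056, 0.24142347276210785), (0.10039835423231125, 0.014214197173714638), 10.146405220031738) 0.07383157669247316
9 [0.1754 0.1782 0.1864 0.1879 0.1884] [-0.0548 -0.0126  0.0424]
10 [0.1759 0.1784 0.1868 0.1877 0.1881] [-0.0517 -0.0093  0.0456]
11 [0.176  0.1786 0.1868 0.1879 0.1883] [-0.0485 -0.0062  0.0488]
ledge 168 ((0.5814317464828491, 0.09289160370826721), (0.06385200470685959, 0.010832124389708042), 9.299579620361328)
```

carry_out:
  deltas:
    - [-1,35,-41,0,0,0,-0.11]
    - [-1,35,-41,0,0,0,-0.11]
    - [-1,35,-41,0,0,0,-0.11]
    - [-1,35,-41,0,0,0,-0.11]
    - [-1,35,-41,0,0,0,-0.11]
    - [-1,35,-41,0,0,0,-0.11]
    - [-1,35,-41,0,0,0,-0.11]
    - [-1,35,-41,0,0,0,-0.11]

```text
time_s: 1.67
tool_pos: [0.4465, 0.2721, 0.2149]
tool_rot: [3.141, -0.0, 1.846]
contact_force: [-0.1, 0.0, -0.1]
gripper_width: 0.441
finger_force: 0.0
```

carry_out:
  deltas:
    - [-1,18,-25,-8,0,0,-0.02]
    - [-1,18,-25,-8,0,0,-0.02]
    - [-1,18,-25,-8,0,0,-0.02]
    - [-1,18,-25,-8,0,0,-0.02]
    - [-1,18,-25,-8,0,0,-0.02]
    - [-1,18,-25,-8,0,0,0]
    - [-1,18,-25,-8,0,0,0]
    - [-1,15,-24,-8,0,0,0]

```text
time_s: 2.33
tool_pos: [0.5876, 0.0732, 0.1503]
tool_rot: [3.141, 0.0, 1.751]
contact_force: [0.2, -1.0, -0.4]
gripper_width: 0.003
finger_force: 0.0
```

carry_out:
  deltas:
    - [-1,0,0,0,0,0,0]
    - [-1,0,0,0,0,0,0]

```text
time_s: 2.5
tool_pos: [0.5865, 0.0739, 0.1499]
tool_rot: [-3.14, -0.001, 1.749]
contact_force: [-1.0, 0.1, 0.3]
gripper_width: 0.005
finger_force: 0.0
```

carry_out:
  deltas:
    - [-1,0,0,-20,0,0,0]
    - [-1,0,0,-20,0,0,0]
    - [-1,0,0,-20,0,0,0]
    - [-1,0,-1,-10,0,0,0]
    - [-1,0,0,0,0,0,0]
    - [-1,0,0,0,0,0,0]

```text
time_s: 3.0
tool_pos: [0.5863, 0.0745, 0.081]
tool_rot: [-3.141, -0.0, 1.753]
contact_force: [1.0, 0.7, 0.3]
gripper_width: 0.002
finger_force: 0.0
```

```bash
python3 - <<'E'
from h import *
for c in("scene","side"):
    I=viewer.get_image(c)["image"][140:270,170:330]
    cv2.imwrite(f"pics/c_{c}.png",cv2.resize(I[...,::-1],None,fx=4,fy=4))
a=cv2.imread("pics/c_scene.png");b=cv2.imread("pics/c_side.png")
cv2.imwrite("pics/c.png",cv2.resize(np.hstack([a,b]),(800,325)))
E
```

```text
(no output)
```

View pics/c.png

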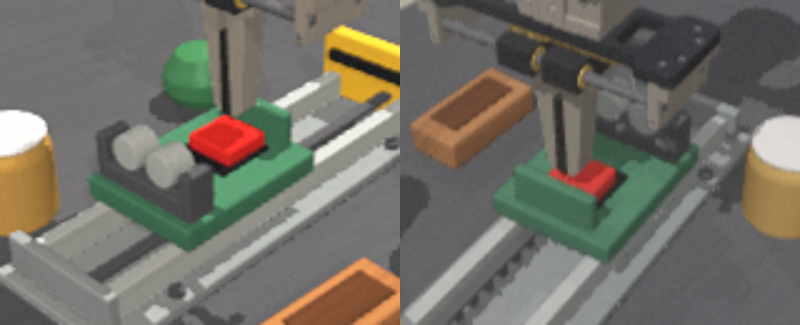

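Both crops show the shut tips over the front part of the red button, behind the ledge (left crop tips at (232,115), right crop (567,172)). Now I press.

carry_out:
  deltas:
    - [-1,0,0,-8,0,0,0]
    - [-1,0,0,-6,0,0,0]
    - [-1,0,0,-5,0,0,0]
    - [-1,0,0,-4,0,0,0]
    - [-1,0,0,-2,0,0,0]
    - [-1,0,0,-1,0,0,0]
    - [-1,0,0,0,0,0,0]
    - [-1,0,0,0,0,0,0]

```text
time_s: 3.77
tool_pos: [0.5876, 0.0734, 0.0572]
tool_rot: [3.14, 0.001, 1.752]
contact_force: [-5.0, -0.7, 16.4]
gripper_width: 0.005
finger_force: 8.2
```

carry_out:
  deltas:
    - [-1,-0.7,4,0,0,0,0]
    - [-1,-1,6,0,0,0,0]
    - [-1,-1.4,8,0,0,0,0]
    - [-1,-1.4,8,0,0,0,0]
    - [-1,-1.4,8,0,0,0,0]
    - [-1,-1,6,0,0,0,0]
    - [-1,0,0,0,0,0,0]

```text
time_s: 4.35
tool_pos: [0.5802, 0.1147, 0.0572]
tool_rot: [3.141, 0.0, 1.753]
contact_force: [-6.0, -1.3, 17.2]
gripper_width: 0.004
finger_force: 8.6
```

carry_out:
  deltas:
    - [-1,-1.4,8,0,0,0,0]
    - [-1,-1.8,10,0,0,0,0]
    - [-1,-1.8,10,0,0,0,0]
    - [-1,-1.8,10,0,0,0,0]
    - [-1,-1.8,10,0,0,0,0]
    - [-1,-1.8,10,0,0,0,0]
    - [-1,-1.8,10,0,0,0,0]
    - [-1,-1.4,8,0,0,0,0]

```text
time_s: 5.02
tool_pos: [0.5665, 0.1903, 0.0572]
tool_rot: [3.141, 0.001, 1.752]
contact_force: [-7.1, -1.9, 18.2]
gripper_width: 0.003
finger_force: 8.8
```

carry_out:
  deltas:
    - [-1,-1,6,0,0,0,0]
    - [-1,-1,5,0,0,0,0]
    - [-1,-0.7,4,0,0,0,0]
    - [-1,0,0,0,0,0,0]

```text
time_s: 5.35
tool_pos: [0.5654, 0.203, 0.0572]
tool_rot: [3.139, 0.005, 1.753]
contact_force: [-2.3, -9.2, 14.0]
gripper_width: 0.005
finger_force: 7.3
```

carry_out:
  deltas:
    - [-1,-0.5,3,0,0,0,0]
    - [-1,-0.5,3,0,0,0,0]
    - [-1,0,0,0,0,0,0]
    - [-1,0,0,0,0,0,0]

```text
time_s: 5.68
tool_pos: [0.5654, 0.2033, 0.0572]
tool_rot: [3.14, 0.014, 1.753]
contact_force: [-1.0, -28.3, 15.0]
gripper_width: 0.006
finger_force: 15.1
```

```bash
python3 - <<'E'
from h import *
for c in("scene","side"):
    I=viewer.get_image(c)["image"]; I=I[120:250,230:390] if c=="scene" else I[190:320,130:290]
    cv2.imwrite(f"pics/d_{c}.png",cv2.resize(I[...,::-1],(400,325)))
cv2.imwrite("pics/d.png",np.hstack([cv2.imread("pics/d_scene.png"),cv2.imread("pics/d_side.png")]))
E
```

```text
(no output)
```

View pics/d.png

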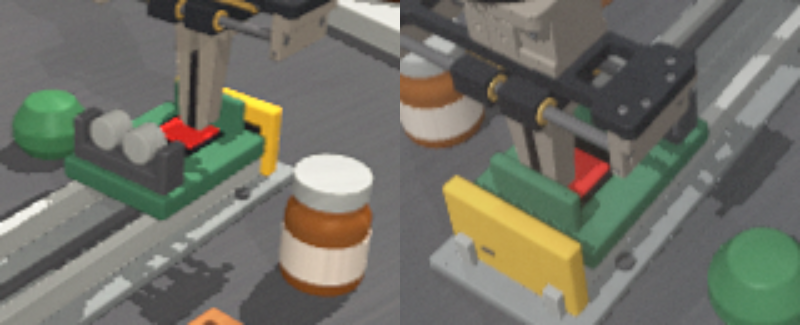

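The carriage's front is flush with the yellow stop, and the tips are still holding the button down against the ledge. I'll relax most of the push, then lift straight up.

carry_out:
  deltas:
    - [-1,0.5,-4,0,0,0,0]
    - [-1,0,0,6,0,0,0]
    - [-1,0,0,10,0,0,0]
    - [-1,0,-2,20,0,0,0]
    - [-1,0,0,25,0,0,0]
    - [-1,0,0,30,0,0,0]
    - [-1,0,0,30,0,0,0]
    - [-1,0,0,0,0,0,0]

```text
time_s: 6.45
tool_pos: [0.5664, 0.2054, 0.1823]
tool_rot: [3.131, 0.0, 1.752]
contact_force: [0.3, 0.1, 1.1]
gripper_width: 0.003
finger_force: 0.0
```

```bash
python3 - <<'E'
from h import *
print(state()["tool_pos"],state()["contact_force"])
a=np.radians(10); ey=np.array([-np.sin(a),np.cos(a)])
for c in("scene","side"):
    d=viewer.get_image(c); W=cloud(d)
    I=d["image"]; J=I[120:250,230:390] if c=="scene" else I[190:320,130:290]
    cv2.imwrite(f"pics/e_{c}.png",cv2.resize(J[...,::-1],(400,325)))
    H=cv2.cvtColor(I,cv2.COLOR_RGB2HSV); h,s=H[...,0].astype(int),H[...,1]
    m=((h<6)|(h>173))&(s>150)&(W[...,0]>.5)&(W[...,0]<.63)&(W[...,1]>.15)&(W[...,1]<.26)&(W[...,2]>.045)&(W[...,2]<.074)
    P=W[m]; print(c,len(P),cv2.minAreaRect(P[:,:2].astype(np.float32)),np.median(P[:,2]))
    for n in("wax_tin","paperweight","frit_jar","block"):
        for r in models.outline_of(n,c)[:1]: print(n,np.round(r["xy"]),np.round(np.median(W[r["mask"]],0),3))
cv2.imwrite("pics/e.png",np.hstack([cv2.imread("pics/e_scene.png"),cv2.imread("pics/e_side.png")]))
E
```

```text
[0.56643395 0.20537938 0.18229325] [0.26282788 0.09839785 1.12667575]
scene 287 ((0.5615014433860779, 0.18888235092163086), (0.054903823882341385, 0.04266410693526268), 0.89165860414505) 0.06707416602219282
wax_tin [176. 210.] [ 0.517 -0.07   0.053]
paperweight [249. 171.] [0.455 0.133 0.035]
frit_jar [360. 209.] [0.727 0.174 0.056]
block [307. 267.] [0.758 0.022 0.029]
side 461 ((0.5652389526367188, 0.18396922945976257), (0.039476800709962845, 0.04090883955359459), 11.622048377990723) 0.0674561666032194
wax_tin [328. 212.] [ 0.485 -0.046  0.058]
paperweight [274. 301.] [0.427 0.158 0.04 ]
frit_jar [145. 224.] [0.694 0.199 0.061]
block [199. 189.] [0.724 0.042 0.029]
```

View pics/e.png

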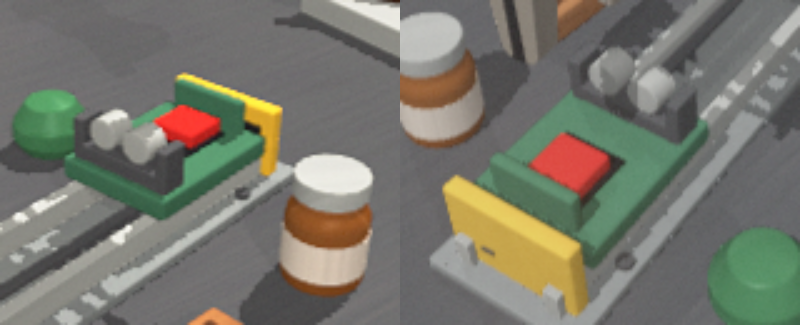

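The button is up (67 mm measured, the same as at the start), the carriage hasn't moved from the stop, and the bystanders stand where they were.

```bash
python3 -c "
from station import manip; print(manip.job_done())"
```

```text
the job is handed in; nothing more can be done
None
```

I pushed the carriage to the yellow end stop with the button held down, then let the button spring up to lock it there. No bystander was disturbed, and the job is handed in (no verdict came back).

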